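# Size a plating ring on the step gauge and fetch its tin

## Robot

A 7-joint arm with a two-finger parallel gripper is mounted at the origin on the work surface. World frame = base frame: x ahead of the robot, y to its left, z up, the work surface at z = 0. Lengths are in m, angles in rad, forces in N, time in s.
With the tool pointing down it reaches from about 0.35 to 0.9 m from the base axis. Payload 8.1 kg.
Tool frame: the origin (TCP) lies between the finger pads; the fingertips stand 17 mm ahead of it and the grasp point (between the pads) lies 2 mm behind it (bot.tip_reach is the distance from the TCP to the fingertips, in m); z points along the fingers, y is the line along which they close (so a half turn about z gives the same grasp; the last joint's range is limited). The gripper opens to 85 mm and grips with 20 to 120 N. Pads are 22 mm wide; open, the fingers measure 114 mm over their backs; the gripper's body (76 mm by 85 mm) begins 54 mm behind the grasp point. The pads swing forward as they close: fully open they stand 13 mm farther back than shut.
Start: joints at [-1.435, 0.434, 0.025, 1.573, -0.012, 1.134, -0.075], TCP at [0.148, 0.607, 0.248] pointing down, gripper open.
Joint ranges: [-2.62, 2.62], [-0.44, 2.09], [-1.27, 1.32], [0.08, 2.57], [-1.32, 4.46], [0.12, 2], [-2.74, 2.74]. Speed limits (rad/s): [2.22, 2.22, 3.01, 3.01, 3.14, 3.14, 3.14].

## Interface

Orientations are given as a unit quaternion [x, y, z, w].
In Python, from rig import bot gives the robot as it stands.
- The arm moves only by the tool play_rows, never from a script. Its argument "motion" is a list of rows, each an object with "translation": the shift along the tool's x, y, z in mm, a list of three; "twist": the turn about the tool's z in rad. In form: [{"translation": [x, y, z], "twist": twist}, ...]. A call has 1 to 20 rows; each row is the pose to reach, as a shift and turn from the pose commanded when the call began, along the tool's axes at that moment; what a row does not reach only later rows make up. A row lasts 1/12 s, in which the tool goes at most 41.7 mm and 7.16 degrees, less where a joint would pass 70% of its speed; a pose out of reach is approached as far as the arm can. A call with a gripper value outside its range is refused whole. "gripper" is the closure, from -1 (fully open) to 1 (shut), so that 0 is half open, set as the call begins (left out, the last holds). The fingers move at their own pace and stop on an object; "newtons" is the grip in N (left out, the last holds). Time passes only in rows, so rows that repeat a pose let the fingers close. It gives the time, the measured TCP pose, the force, the opening and the grip force at its end, in the units of the state.
- bot.get_obs(): the state, without advancing time (a new reading comes with each control period).
- bot.grab_frame(name): name is "side" or "top"; returns (picture, depth): 420x560x3 uint8, red, green, blue; 420x560 float32, m along the optical axis (not along the pixel's ray), 0 where there is no reading.
- bot.camera_params(name): a dict with "fx", "fy", "cx", "cy" (pixels), "rvec" (rotation vector, rad) and "tvec" (3), from world to camera coordinates, as OpenCV has them. Camera axes: x right, y down, z forward; pixel columns grow to the right and rows downward; lengths in m; the calibration is good to about 2 mm. A picture is of the moment at which its call begins. camera_params takes no time and is no camera call.
- bot.sign_off(): hands the job in; it is judged then, once.
The state is a dict: "time": time; "joint_positions": joint angles; "qvel": joint speeds; "effort": joint torques, N m; "tcp_pos": TCP position; "tool_rot": TCP orientation; "wrist_force": force on the tool from outside, world axes, zero at the start; "moment": the same for the moment, N m; "gripper_width": opening from 0.0 (shut) to 1.0 (fully open); "grip_force": force on a finger pad.
Only numpy, scipy, OpenCV 4.12 (cv2) and the standard library are available. Lean on these libraries where they do the work, as an engineer would, in place of code of your own. Each camera call takes 0.05 s, during which the arm holds its last target. There are 200 camera calls.

## Task

Push the white ring that hangs on the stepped arm of the size gauge along the arm, towards the post, until it stops against a coloured band that it cannot pass. Then fetch the tin of that band's colour and stand it upright on the counter midway between the spice pot and the pepper mill. Leave the ring hanging against its band, and leave the other ring, the other tin, the spice pot and the mill where they are.

Things in the scene. Friction and masses are not known exactly. Their poses are not given: they have to be found in the camera images.
- gauge: Ring size gauge, fixed: grey post (40 mm square, 162 high, base plate 130 square x 14) with two level dark steel arms whose tops share one straight level line 150 mm above the counter. Origin: under the post, on the counter. +y: stepped gauge arm, thin at its free end; -y: plain parking arm, 44 mm dia. One ring starts near the gauge arm's free end (gauge y = 155 to 178 mm), the other on the parking arm.
- gauge_tip (a point): Top line at the free end of the stepped gauge arm (gauge y = 200, z = 150 mm). A tapered nose goes 18 mm beyond. From here to the blue shoulder the arm is 60 mm in diameter. The arm's thicker steps bulge downwards and sideways only; its top stays level.
- blue_shoulder (a point): Top of the shoulder where the gauge arm steps from 60 to 68 mm diameter (gauge y = 100, z = 150 mm). Its first 12 mm towards the post are painted blue: the blue band. The 68 mm section goes on to the yellow shoulder.
- yellow_shoulder (a point): Top of the shoulder where the gauge arm steps from 68 to 80 mm diameter (gauge y = 45, z = 150 mm). Its first 12 mm towards the post are painted yellow: the yellow band. The 80 mm section ends at the post.
- parking_tip (a point): Top line at the free end of the plain parking arm (gauge y = -120, z = 150 mm).
- ring_small: White plastic ring, the smaller size: outer dia 96 mm, inner 64 (wall 16), 20 wide, 90 g, hung by its inside on either arm (varies). Origin: mid-width, inside surface at the top, where it rests on the arm; y along the arm, z up; rim top 16 mm above it. Slides along the arm under a few N at the rim top; stopped by the blue band its origin is at gauge y = 110 mm.
- ring_large: White plastic ring, the larger size: outer dia 96 mm, inner 72 (wall 12), 20 wide, 90 g, hung by its inside on either arm (varies). Origin: mid-width, inside surface at the top, where it rests on the arm; y along the arm, z up; rim top 12 mm above it. Slides along the arm under a few N at the rim top; stopped by the yellow band its origin is at gauge y = 55 mm. It passes over the blue band.
- tin_blue: Round blue tin with a lid, 76 mm diameter, 70 mm high to the flat lid, with an upright black round knob on the lid's centre, 30 mm diameter and 36 mm high (top at 106 mm), about 0.25 kg, loose on the counter. Its place varies: the blue and the yellow tin swap places. Origin: centre of its underside, z up.
- tin_yellow: Round yellow tin with a lid, 76 mm diameter, 70 mm high to the flat lid, with an upright black round knob on the lid's centre, 30 mm diameter and 36 mm high (top at 106 mm), about 0.25 kg, loose on the counter. Its place varies: the blue and the yellow tin swap places. Origin: centre of its underside, z up.
- spice_pot: Terracotta spice pot with a blue glazed lid, largest diameter 72 mm, 95 mm high, loose. Origin: centre of its underside; z up, its -y axis points to the pepper mill.
- pepper_mill: Black plastic push-button pepper mill, upright, 56 mm diameter, 130 mm high, loose, its centre 260 mm from the spice pot's. Origin: centre of its underside.
- gap_middle (a point): Point on the counter midway between the centres of the spice pot and the pepper mill (130 mm from each), where the tin's centre is to stand.
Not all that is in view belongs to the job. What is shaped like the ring_large but black or turquoise is not meant. Leave any red or turquoise look-alike of the tin_yellow alone.

How it is judged:
On the way, in this order (a step that is already met when the one before it is completed fails the run):
1. the ring on the gauge arm has been slid until it stops against its band (((y of ring_small in the frame of gauge between 0.104 and 0.116 m and height (world z) of ring_small between 0.142 and 0.158 m and angle between ring_small's own z axis and vertical below 0.2 rad) or (y of ring_large in the frame of gauge between 0.049 and 0.061 m and height (world z) of ring_large between 0.142 and 0.158 m and angle between ring_large's own z axis and vertical below 0.2 rad))), for 0.2 s.
2. then the tin of that band's colour stands midway between spice pot and pepper mill ((((y of ring_small in the frame of gauge between 0.104 and 0.116 m and height (world z) of ring_small between 0.142 and 0.158 m and angle between ring_small's own z axis and vertical below 0.2 rad) and (horizontal distance between tin_blue and gap_middle below 0.03 m and height (world z) of tin_blue below 0.006 m and angle between tin_blue's own z axis and vertical below 0.1 rad and linear speed of tin_blue below 0.02 m/s)) or ((y of ring_large in the frame of gauge between 0.049 and 0.061 m and height (world z) of ring_large between 0.142 and 0.158 m and angle between ring_large's own z axis and vertical below 0.2 rad) and (horizontal distance between tin_yellow and gap_middle below 0.03 m and height (world z) of tin_yellow below 0.006 m and angle between tin_yellow's own z axis and vertical below 0.1 rad and linear speed of tin_yellow below 0.02 m/s)))), for 0.2 s.
At the end, for the whole second after the job is handed in: The ring on the gauge arm hangs at rest, within 6 mm of the place where it stops (small ring: blue band, large ring: yellow band), and the tin of that colour stands upright and at rest on the counter with its centre within 30 mm of the point midway between spice pot and pepper mill ((((y of ring_small in the frame of gauge between 0.104 and 0.116 m and height (world z) of ring_small between 0.142 and 0.158 m and angle between ring_small's own z axis and vertical below 0.2 rad) and (horizontal distance between tin_blue and gap_middle below 0.03 m and height (world z) of tin_blue below 0.006 m and angle between tin_blue's own z axis and vertical below 0.1 rad and linear speed of tin_blue below 0.02 m/s)) or ((y of ring_large in the frame of gauge between 0.049 and 0.061 m and height (world z) of ring_large between 0.142 and 0.158 m and angle between ring_large's own z axis and vertical below 0.2 rad) and (horizontal distance between tin_yellow and gap_middle below 0.03 m and height (world z) of tin_yellow below 0.006 m and angle between tin_yellow's own z axis and vertical below 0.1 rad and linear speed of tin_yellow below 0.02 m/s))) and linear speed of each of ring_small, ring_large below 0.02 m/s); the robot touches nothing.
It fails at once if the spice pot or the pepper mill is shifted by more than 20 mm or tipped (distance of any of spice_pot, pepper_mill from where it was at the start of the episode above 0.02 m or angle between any of spice_pot, pepper_mill's own z axis and vertical above 0.3 rad).
It fails at once if the tin of the other colour is moved by more than 30 mm ((y of ring_small in the frame of gauge above 0 m and distance of tin_yellow from where it was at the start of the episode above 0.03 m) or (y of ring_large in the frame of gauge above 0 m and distance of tin_blue from where it was at the start of the episode above 0.03 m)).
It fails at once if the ring on the parking arm is moved by more than 20 mm ((y of ring_small in the frame of gauge above 0 m and distance of ring_large from where it was at the start of the episode above 0.02 m) or (y of ring_large in the frame of gauge above 0 m and distance of ring_small from where it was at the start of the episode above 0.02 m)).
It also fails if it takes over 62 s, if anything falls off the work surface, if the arm or the gripper's body presses on something with over 40 N, if the wrist force passes 120 N, or if a joint passes its speed limit or range.

## Working session

There is one attempt and no reset: what is moved stays moved. The work goes in short steps, Python scripts to look and compute and a tool call to move; the robot and the scene stay as the last step left them, time stands still between calls to the robot, and variables do not carry over. Pictures are saved under pics/ and viewed, at most 10 in all, crops included, and the job is handed in when it is done.

Besides the shell and the picture viewer there is one more tool, called after ">>>" as name(argument=value, ...) on one line, values as JSON. play_rows: Moves the arm, as the interface text tells. Its arguments: {"type":"object","properties":{"motion":{"type":"array"},"gripper":{"type":"number"},"newtons":{"type":"number"}},"required":["motion"]}

```bash
mkdir -p pics; cat > h.py <<'E'
import numpy as np, cv2
from rig import bot
def cam(n):
    c=bot.camera_params(n); R=cv2.Rodrigues(np.array(c['rvec'],float))[0]; return c,R,np.array(c['tvec'],float).ravel()
def pts(n,d):
    c,R,t=cam(n); v,u=np.mgrid[:d.shape[0],:d.shape[1]]
    P=np.stack([(u-c['cx'])/c['fx']*d,(v-c['cy'])/c['fy']*d,d],-1)
    return (P-t)@R
def proj(n,X):
    c,R,t=cam(n); p=R@np.array(X)+t; return p[0]/p[2]*c['fx']+c['cx'],p[1]/p[2]*c['fy']+c['cy']
def snap(n,f):
    im,d=bot.grab_frame(n); cv2.imwrite(f'pics/{f}.png',im[:,:,::-1]); np.save(f'{f}.npy',d); return im,d
E
python3 - <<'E'
from h import *
snap('top','t0');snap('side','s0')
o=bot.get_obs();print(o['time'],o['tcp_pos'],o['tool_rot'])
E
```

```text
0.1 [0.1477868  0.60684517 0.2476186 ] [ 1.19137801e-01  9.92877481e-01 -7.01327620e-04 -1.17680381e-05]
```

View pics/t0.png

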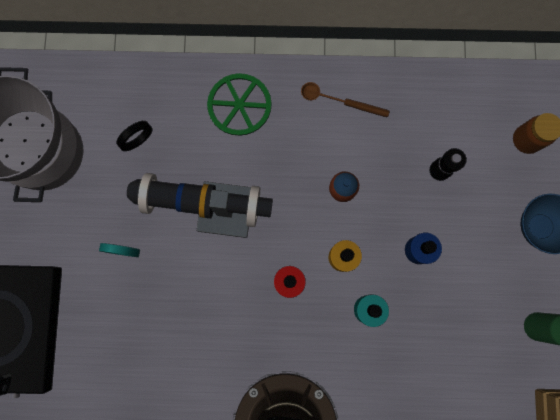

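View pics/s0.png

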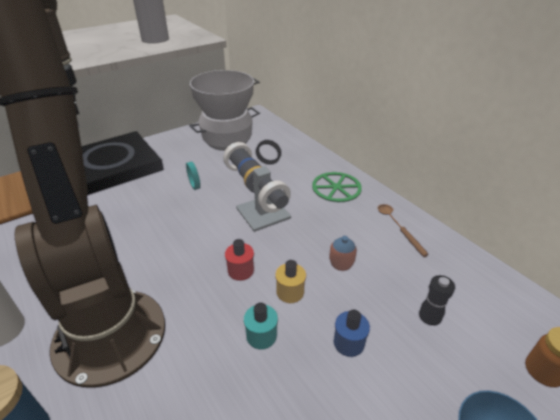

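The top view shows the gauge arm pointing left, with its tip at about (130,192), a ring at (147,194), the blue band at (180,197) and the yellow band at (206,200). The parked ring is at (253,206), the pot at (345,186), the mill at (445,165), the yellow tin at (346,256) and the blue tin at (424,248).

```bash
python3 - <<'E'
from h import *
im=cv2.imread('pics/t0.png');d=np.load('t0.npy');P=pts('top',d)
def q(n,u,v,r=1): print(n,(u,v),np.round(np.median(P[v-r:v+r+1,u-r:u+r+1].reshape(-1,3),0),4))
for a in [('armfree',165,195),('armfree2',190,198),('postt',219,196),('park',266,207),('ringA',147,193),('ringB',254,206),('pot',346,184),('mill',455,158),('yk',347,255),('bk',429,247),('table',300,350),('red',290,282),('grn',375,311)]: q(*a)
print(proj('top',[0,0,0]),proj('top',[.148,.607,.25]))
# clusters by height above regions
def reg(n,u0,u1,v0,v1,z0,z1):
    Q=P[v0:v1,u0:u1].reshape(-1,3);Q=Q[(Q[:,2]>z0)&(Q[:,2]<z1)]
    lo,hi=np.percentile(Q,[1,99],axis=0);print(n,len(Q),'lo',lo.round(4),'hi',hi.round(4),'mid',((lo+hi)/2).round(4))
reg('ringA',135,160,165,220,.155,.2);reg('ringB',243,264,180,232,.153,.2)
reg('yk',325,365,235,275,.095,.12);reg('bk',405,445,230,266,.095,.12)
reg('ylid',325,365,235,275,.06,.08);reg('blid',405,445,230,266,.06,.08)
reg('pot',325,362,168,205,.03,.1);reg('potall',325,362,168,205,.075,.1);reg('mill',425,470,145,185,.1,.14);reg('green',225,270,70,140,.01,.3)
# arm axis: top line
Q=P[175:220,155:275].reshape(-1,3);Q=Q[(Q[:,2]>.146)&(Q[:,2]<.153)]
m=Q.mean(0);w=np.linalg.svd(Q-m,full_matrices=False)[2][0];print('axis',m,w,len(Q))
big=cv2.resize(im[150:260,100:290],None,fx=4,fy=4,interpolation=cv2.INTER_CUBIC);cv2.imwrite('pics/t0c.png',cv2.convertScaleAbs(big,alpha=1.8))
E
```

```text
armfree (165, 195) [0.5331 0.2883 0.1508]
armfree2 (190, 198) [0.5276 0.2309 0.1489]
postt (219, 196) [0.5312 0.1631 0.1637]
park (266, 207) [0.5104 0.0563 0.1505]
ringA (147, 193) [0.5352 0.3285 0.159 ]
ringB (254, 206) [0.51   0.0829 0.1668]
pot (346, 184) [ 0.5795 -0.1332  0.096 ]
mill (455, 158) [ 0.6406 -0.3841  0.1301]
yk (347, 255) [ 0.408  -0.1347  0.1058]
bk (429, 247) [ 0.4311 -0.3262  0.1054]
table (300, 350) [ 0.1784 -0.0331  0.0003]
red (290, 282) [ 0.3427 -0.0027  0.1068]
grn (375, 311) [ 0.2811 -0.1991  0.1059]
(np.float64(285.1895349133269), np.float64(425.57378452393823)) (np.float64(-15.19265906352274), np.float64(372.44373243157577))
ringA 193 lo [0.5168 0.3253 0.1553] hi [0.5706 0.3479 0.1665] mid [0.5437 0.3366 0.1609]
ringB 253 lo [0.4858 0.0713 0.1533] hi [0.5496 0.0988 0.1699] mid [0.5177 0.0851 0.1616]
yk 131 lo [ 0.3966 -0.1488  0.0964] hi [ 0.4226 -0.1218  0.1121] mid [ 0.4096 -0.1353  0.1042]
bk 137 lo [ 0.4196 -0.3426  0.0966] hi [ 0.4454 -0.3148  0.11  ] mid [ 0.4325 -0.3287  0.1033]
ylid 647 lo [ 0.3746 -0.171   0.064 ] hi [ 0.4455 -0.0992  0.0764] mid [ 0.41   -0.1351  0.0702]
blid 634 lo [ 0.3959 -0.3642  0.0629] hi [ 0.4679 -0.2922  0.0763] mid [ 0.4319 -0.3282  0.0696]
pot 686 lo [ 0.5496 -0.1675  0.0337] hi [ 0.6166 -0.1004  0.0971] mid [ 0.5831 -0.134   0.0654]
potall 312 lo [ 0.5586 -0.1577  0.0751] hi [ 0.6077 -0.1113  0.0979] mid [ 0.5832 -0.1345  0.0865]
mill 453 lo [ 0.6149 -0.4128  0.102 ] hi [ 0.666  -0.3618  0.1335] mid [ 0.6404 -0.3873  0.1177]
green 422 lo [0.7257 0.0586 0.01  ] hi [0.8879 0.1746 0.0153] mid [0.8068 0.1166 0.0127]
axis [0.52774752 0.19224145 0.14922425] [-0.10699273 -0.99425909  0.00118813] 1107
```

View pics/t0c.png

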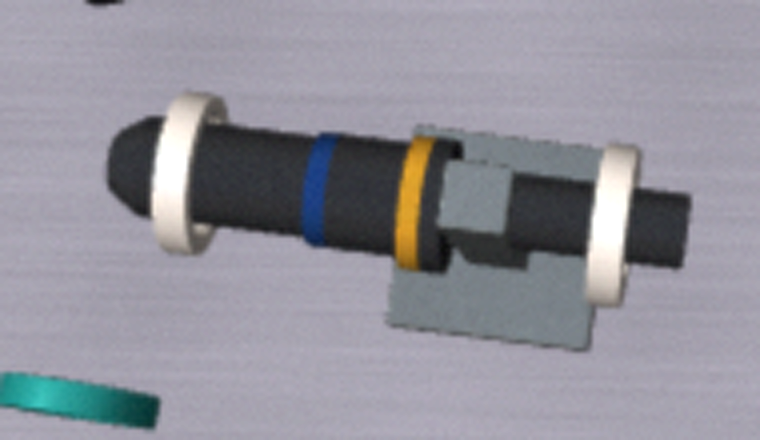

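The crop shows the ring to push at the left, near the tip, with the blue and yellow bands to its right. Next I decide which size it is.

```bash
python3 - <<'E'
from h import *
im=cv2.imread('pics/t0.png');d=np.load('t0.npy');P=pts('top',d)
w=np.array([.107,.9943,0]);n=np.array([.9943,-.107,0])
# post top centre
Q=P[185:215,205:240].reshape(-1,3);Q=Q[(Q[:,2]>.157)&(Q[:,2]<.168)];print('post',((Q.min(0)+Q.max(0))/2).round(4),len(Q),(Q@w).min(),(Q@w).max(),(Q@n).min(),(Q@n).max())
hsv=cv2.cvtColor(im,cv2.COLOR_BGR2HSV)
for nm,lo,hi in [('blue',(105,120,30),(130,255,255)),('yel',(12,120,60),(35,255,255))]:
    m=cv2.inRange(hsv,lo,hi)[180:220,165:220]>0;Q=P[180:220,165:220][m];Q=Q[Q[:,2]>.14]
    print(nm,len(Q),'along',np.percentile(Q@w,[3,97]).round(4),'n',np.median(Q@n).round(4))
for nm,(u0,u1,v0,v1) in dict(A=(134,160,168,218),B=(242,266,180,232)).items():
    m=(hsv[v0:v1,u0:u1,1]<60)&(hsv[v0:v1,u0:u1,2]>120);Q=P[v0:v1,u0:u1][m];Q=Q[Q[:,2]>.12]
    a,b,z=Q@w,Q@n,Q[:,2]
    from scipy.optimize import least_squares
    k=least_squares(lambda p:np.hypot(b-p[0],z-p[1])-.048,[b.mean(),.116],loss='soft_l1',f_scale=.002).x
    t=abs(b-k[0])<.01
    print(nm,len(Q),'along',np.percentile(a,[5,95]).round(4),'fit n,zc',k.round(4),'top z',np.median(z[t]).round(4),t.sum())
    s=k
s=cv2.imread('pics/s0.png')[130:225,170:310];cv2.imwrite('pics/s0c.png',cv2.resize(s,None,fx=5,fy=5,interpolation=cv2.INTER_CUBIC))
E
```

```text
post [0.5253 0.1643 0.1626] 300 0.1991086349380034 0.23943231889686473 0.48466965864851513 0.5249050533585208
blue 111 along [0.3076 0.32  ] n 0.5036
yel 127 along [0.2525 0.2648] n 0.5031
A 215 along [0.3857 0.4015] fit n,zc [0.5044 0.1142] top z 0.1617 64
B 224 along [0.1346 0.1503] fit n,zc [0.5053 0.1179] top z 0.1654 69
```

View pics/s0c.png

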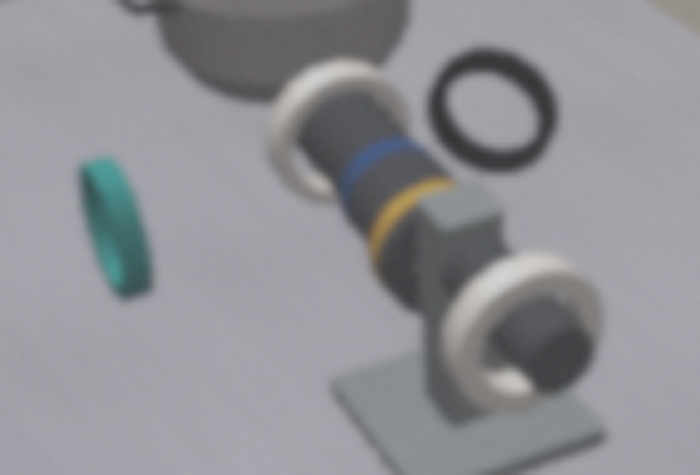

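Ring A has its rim top at 162 mm and a thin wall, so it is the large ring and goes to the yellow band, with the yellow tin to fetch. Its centre is at gauge y≈174 mm. Both bands and the post agree on gauge origin along≈0.2197 m.

```bash
cat >> h.py <<'E'
from scipy.spatial.transform import Rotation as Ro
W=np.array([.107,.9943,0]);N=np.array([.9943,-.107,0])
def gp(y,z,n=.504): return N*n+W*(.2197+y)+[0,0,z]
def mm(X,p=None):
    o=bot.get_obs();R=Ro.from_quat(o['tool_rot']).as_matrix();return (R.T@(np.array(X)-o['tcp_pos'])*1000).round(1)
E
python3 - <<'E'
from h import *
print(gp(.215,.2),mm(gp(.215,.24)))
R=Ro.from_quat(bot.get_obs()['tool_rot']).as_matrix();print(R.T@W)
E
```

```text
[0.5476401  0.37829421 0.2       ] [-442.6 -127.5    7.9]
[ 0.13126747  0.9913871  -0.00140232]
```

>>> play_rows(motion=[{"translation": [-40, -11, 0], "twist": -0.03}, {"translation": [-80, -23, 0], "twist": -0.06}, {"translation": [-120, -34, 0], "twist": -0.1}, {"translation": [-160, -46, 0], "twist": -0.13}, {"translation": [-200, -57, 0], "twist": -0.13}, {"translation": [-240, -69, 0], "twist": -0.13}, {"translation": [-280, -80, 0], "twist": -0.13}, {"translation": [-320, -92, 0], "twist": -0.13}, {"translation": [-360, -104, 2], "twist": -0.13}, {"translation": [-400, -116, 4], "twist": -0.13}, {"translation": [-430, -124, 6], "twist": -0.13}, {"translation": [-443, -127, 8], "twist": -0.13}, {"translation": [-443, -127, 8], "twist": -0.13}, {"translation": [-443, -127, 8], "twist": -0.13}], gripper=1, newtons=30)

```text
time: 1.27
tcp_pos: [0.5482, 0.3787, 0.2395]
tool_rot: [0.055, 0.998, -0.0, -0.001]
wrist_force: [-0.8, 0.5, -0.2]
gripper_width: 0.002
grip_force: 0.0
```

```bash
python3 - <<'E'
from h import *
print(mm(gp(.215,.173)),bot.get_obs()['gripper_width'],bot.get_obs()['time'])
im,d=snap('side','s1');s=im[60:240,130:330,::-1];cv2.imwrite('pics/s1c.png',cv2.resize(s,None,fx=3,fy=3))
P=pts('top',snap('top','t1')[1]).reshape(-1,3)
E
```

```text
[ 0.4 -0.4 66.5] 0.0020572026291918026 1.2667
```

View pics/s1c.png

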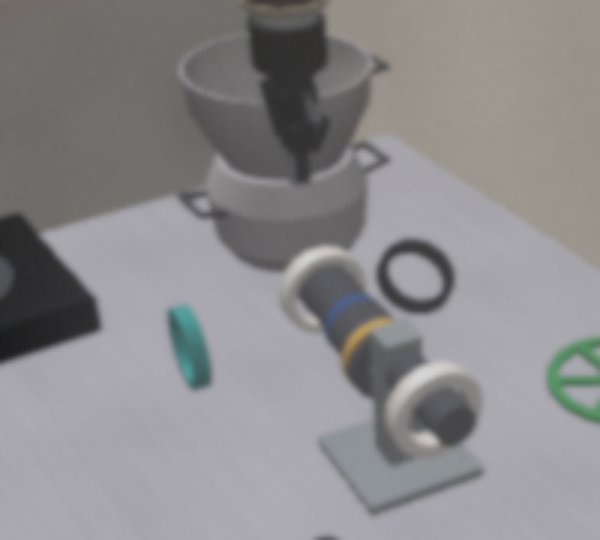

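The closed fingers hover just beyond the arm's free end, at about (302,165) in the crop. I'll descend and push.

>>> play_rows(motion=[{"translation": [0, 0, 25], "twist": 0}, {"translation": [0, 0, 50], "twist": 0}, {"translation": [0, 0, 66], "twist": 0}, {"translation": [0, 0, 66], "twist": 0}, {"translation": [0, -8, 66], "twist": 0}, {"translation": [0, -16, 66], "twist": 0}, {"translation": [0, -24, 66], "twist": 0}, {"translation": [0, -32, 66], "twist": 0}, {"translation": [0, -40, 66], "twist": 0}, {"translation": [0, -48, 66], "twist": 0}, {"translation": [0, -56, 66], "twist": 0}, {"translation": [0, -64, 66], "twist": 0}, {"translation": [0, -72, 66], "twist": 0}, {"translation": [0, -80, 66], "twist": 0}, {"translation": [0, -88, 66], "twist": 0}, {"translation": [0, -96, 66], "twist": 0}, {"translation": [0, -104, 66], "twist": 0}, {"translation": [0, -110, 66], "twist": 0}, {"translation": [0, -110, 66], "twist": 0}])

```text
time: 2.95
tcp_pos: [0.5364, 0.2677, 0.1743]
tool_rot: [0.055, 0.998, -0.001, -0.0]
wrist_force: [0.1, -0.3, -0.1]
gripper_width: -0.001
grip_force: 0.0
```

```bash
cat >> h.py <<'E'
def ring(f,lo=.02,hi=.22):
    im,d=snap('side',f);P=pts('side',d);h=cv2.cvtColor(im,cv2.COLOR_RGB2HSV)
    Q=P[(h[...,1]<60)&(h[...,2]>110)];y=Q@W-.2197;n=Q@N-.504
    k=(y>lo)&(y<hi)&(abs(n)<.055)&(Q[:,2]>.06)&(Q[:,2]<.17);Q=Q[k];y=y[k]
    print('ring n',len(Q),'y pct',np.percentile(y,[2,10,50,90,98]).round(4),'ztop',np.percentile(Q[:,2],98).round(4))
    for z0,z1 in((.07,.1),(.1,.13),(.13,.17)):
        m=(Q[:,2]>z0)&(Q[:,2]<z1)
        if m.sum()>5: print(z0,m.sum(),np.percentile(y[m],[5,50,95]).round(4))
    s=im[60:240,130:330,::-1];cv2.imwrite(f'pics/{f}c.png',cv2.resize(s,None,fx=3,fy=3))
    o=bot.get_obs();print(o['time'],'tool y',o['tcp_pos']@W-.2197,o['wrist_force'])
E
python3 -c "
from h import *
ring('s2')"
```

```text
ring n 328 y pct [0.0452 0.0748 0.0798 0.0971 0.1857] ztop 0.1634
0.07 32 [0.0308 0.0771 0.0883]
0.1 80 [0.0609 0.0796 0.1912]
0.13 216 [0.0735 0.0805 0.1142]
3.0 tool y 0.10483906996629783 [-0.58586841  0.72990968 -1.22796143]
```

View pics/s2c.png

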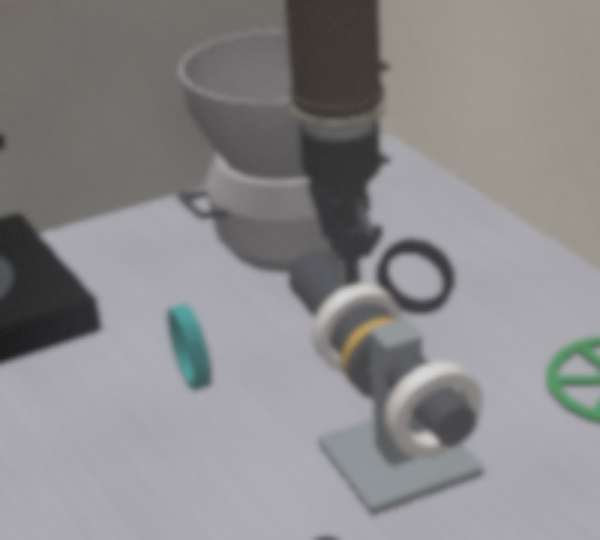

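The ring has passed the blue band and is now at (360,325) in the crop, centre y≈0.087, with about 32 mm to go.

>>> play_rows(motion=[{"translation": [0, -4, 0], "twist": 0}, {"translation": [0, -8, 0], "twist": 0}, {"translation": [0, -12, 0], "twist": 0}, {"translation": [0, -16, 0], "twist": 0}, {"translation": [0, -20, 0], "twist": 0}, {"translation": [0, -23, 0], "twist": 0}, {"translation": [0, -25, 0], "twist": 0}, {"translation": [0, -27, 0], "twist": 0}, {"translation": [0, -29, 0], "twist": 0}, {"translation": [0, -31, 0], "twist": 0}, {"translation": [0, -32, 0], "twist": 0}, {"translation": [0, -32, 0], "twist": 0}])

```text
time: 4.0
tcp_pos: [0.5328, 0.2376, 0.1743]
tool_rot: [0.055, 0.999, -0.0, 0.0]
wrist_force: [0.3, 0.1, 0.3]
gripper_width: -0.002
grip_force: 0.0
```

```bash
python3 -c "
from h import *
ring('s3')"
```

```text
ring n 305 y pct [0.0429 0.0458 0.0508 0.0853 0.1855] ztop 0.1623
0.07 20 [0.0203 0.0475 0.0582]
0.1 72 [0.0447 0.0514 0.1967]
0.13 212 [0.0453 0.0516 0.0844]
4.05 tool y 0.07373253446097572 [ 0.38642506  0.17754564 -0.1604832 ]
```

>>> play_rows(motion=[{"translation": [0, -1, 0], "twist": 0}, {"translation": [0, -2, 0], "twist": 0}, {"translation": [0, -2, 0], "twist": 0}])

```text
time: 4.3
tcp_pos: [0.5326, 0.2358, 0.1743]
tool_rot: [0.054, 0.999, 0.0, 0.0]
wrist_force: [0.1, 0.1, 0.1]
gripper_width: -0.001
grip_force: 0.1
```

>>> play_rows(motion=[{"translation": [0, -1, 0], "twist": 0}, {"translation": [0, -1, 0], "twist": 0}])

```text
time: 4.47
tcp_pos: [0.5325, 0.2352, 0.1745]
tool_rot: [0.054, 0.999, 0.0, 0.0]
wrist_force: [-0.3, 0.4, -0.0]
gripper_width: 0.005
grip_force: 0.6
```

>>> play_rows(motion=[{"translation": [0, -1, 0], "twist": 0}, {"translation": [0, -2, 0], "twist": 0}, {"translation": [0, -2, 0], "twist": 0}])

```text
time: 4.72
tcp_pos: [0.5325, 0.2342, 0.1749]
tool_rot: [0.054, 0.999, 0.001, 0.001]
wrist_force: [0.2, 4.7, 4.4]
gripper_width: 0.002
grip_force: 2.5
```

```bash
python3 -c "
from h import *
ring('s4')"
```

```text
ring n 298 y pct [0.041  0.0437 0.0492 0.0865 0.1866] ztop 0.1632
0.07 17 [0.0231 0.0469 0.0526]
0.1 70 [0.0424 0.0543 0.197 ]
0.13 210 [0.043  0.0492 0.0835]
4.7667 tool y 0.07015046009448644 [-0.08283162  4.8301534   3.22860257]
```

The contact force is 4.8 N and the ring has stopped, with its face at about the shoulder. I'll back off and rise, then check.

>>> play_rows(motion=[{"translation": [0, 10, 0], "twist": 0}, {"translation": [0, 25, 0], "twist": 0}, {"translation": [0, 35, -10], "twist": 0}, {"translation": [0, 35, -50], "twist": 0}, {"translation": [0, 35, -90], "twist": 0}, {"translation": [0, 35, -110], "twist": 0}, {"translation": [0, 35, -110], "twist": 0}])

```text
time: 5.35
tcp_pos: [0.5381, 0.2698, 0.2895]
tool_rot: [0.054, 0.999, 0.002, 0.003]
wrist_force: [0.6, -0.8, -0.1]
gripper_width: 0.001
grip_force: 0.0
```

```bash
python3 -c "
from h import *
ring('s5')
print(mm([.41,-.135,.25]),mm([.47,.0,.27]))"
```

```text
ring n 314 y pct [0.0415 0.044  0.0508 0.1034 0.1845] ztop 0.1607
0.07 17 [0.0215 0.0451 0.0512]
0.1 67 [0.0437 0.0523 0.197 ]
0.13 230 [0.0432 0.0526 0.1193]
5.4 tool y 0.10549056145304386 [ 1.06723249  0.08999612 -0.73659557]
[  82.8 -415.7   35.4] [  37.7 -275.    15.9]
```

View pics/s5c.png

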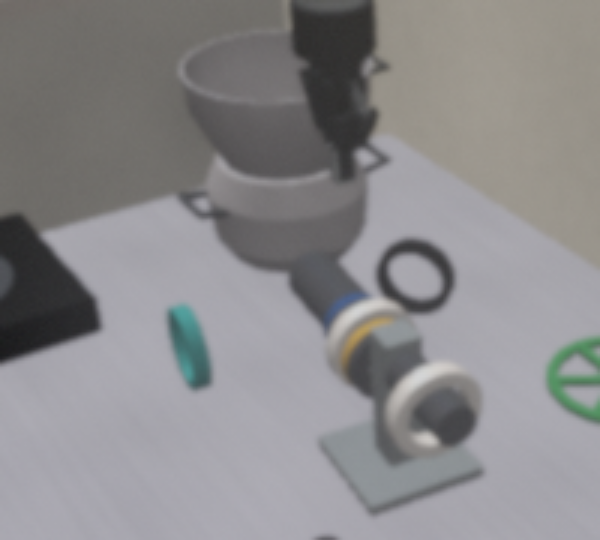

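The ring hangs upright against the yellow band, at (368,335) in the crop. The fingers are clear of it. Next is the yellow tin.

>>> play_rows(motion=[{"translation": [7, -35, 0], "twist": 0}, {"translation": [14, -70, 0], "twist": 0}, {"translation": [21, -105, 0], "twist": 0}, {"translation": [28, -140, 0], "twist": 0}, {"translation": [35, -175, 0], "twist": 0}, {"translation": [42, -210, 0], "twist": 0}, {"translation": [49, -245, 0], "twist": 0}, {"translation": [56, -280, 5], "twist": 0}, {"translation": [63, -315, 10], "twist": 0}, {"translation": [70, -350, 20], "twist": 0}, {"translation": [77, -385, 30], "twist": 0}, {"translation": [83, -410, 35], "twist": 0}, {"translation": [83, -416, 35], "twist": 0}, {"translation": [83, -416, 35], "twist": 0}, {"translation": [83, -416, 35], "twist": 0}], gripper=-1)

```text
time: 6.65
tcp_pos: [0.4085, -0.136, 0.2488]
tool_rot: [0.054, 0.999, 0.0, -0.001]
wrist_force: [1.0, 0.8, -0.3]
gripper_width: 0.999
grip_force: 0.0
```

```bash
python3 - <<'E'
from h import *
im,d=snap('top','t6');P=pts('top',d);hsv=cv2.cvtColor(im,cv2.COLOR_RGB2HSV)
m=(hsv[160:225,200:220,1]<60)&(hsv[160:225,200:220,2]>150)
u0,u1,v0,v1=185,215,170,235
m=(hsv[v0:v1,u0:u1,1]<60)&(hsv[v0:v1,u0:u1,2]>120);Q=P[v0:v1,u0:u1][m];Q=Q[Q[:,2]>.145]
print('ring y',len(Q),np.percentile(Q@W-.2197,[5,95]).round(4))
print(mm([.4098,-.1352,.095]),mm([.6117,-.2607,.23]),bot.get_obs()['gripper_width'],bot.get_obs()['time'])
E
```

```text
ring y 245 [0.0465 0.0628]
[ -1.1   0.3 153.9] [-215.2 -102.8   18.7] 1.0009204717007458 6.7
```

Ring centre is at y=0.055. Descend and grip the knob.

>>> play_rows(motion=[{"translation": [-1, 0, 35], "twist": 0}, {"translation": [-1, 0, 70], "twist": 0}, {"translation": [-1, 0, 105], "twist": 0}, {"translation": [-1, 0, 130], "twist": 0}, {"translation": [-1, 0, 145], "twist": 0}, {"translation": [-1, 0, 153], "twist": 0}, {"translation": [-1, 0, 153], "twist": 0}])

```text
time: 7.28
tcp_pos: [0.4091, -0.1355, 0.095]
tool_rot: [0.053, 0.999, 0.0, -0.001]
wrist_force: [0.8, 0.9, 1.2]
gripper_width: 1.002
grip_force: 0.0
```

>>> play_rows(motion=[{"translation": [0, 0, 0], "twist": 0}, {"translation": [0, 0, 0], "twist": 0}, {"translation": [0, 0, 0], "twist": 0}, {"translation": [0, 0, 0], "twist": 0}, {"translation": [0, 0, 0], "twist": 0}, {"translation": [0, 0, 0], "twist": 0}, {"translation": [0, 0, 0], "twist": 0}, {"translation": [0, 0, 0], "twist": 0}, {"translation": [0, 0, 0], "twist": 0}, {"translation": [0, 0, 0], "twist": 0}], gripper=1, newtons=40)

```text
time: 8.12
tcp_pos: [0.41, -0.1368, 0.0971]
tool_rot: [0.054, 0.999, 0.0, 0.001]
wrist_force: [-0.8, 2.5, 7.3]
gripper_width: 0.336
grip_force: 38.9
```

>>> play_rows(motion=[{"translation": [0, 0, -15], "twist": 0}, {"translation": [0, 0, -45], "twist": 0}, {"translation": [0, 0, -80], "twist": 0}, {"translation": [0, 0, -110], "twist": 0}, {"translation": [0, 0, -125], "twist": 0}, {"translation": [0, 0, -125], "twist": 0}])

```text
time: 8.62
tcp_pos: [0.4111, -0.1374, 0.2247]
tool_rot: [0.055, 0.999, 0.0, 0.003]
wrist_force: [0.9, -0.3, -1.7]
gripper_width: 0.338
grip_force: 40.3
```

```bash
python3 - <<'E'
from h import *
print(mm([.6117,-.2607,.215]),bot.get_obs()['gripper_width'],bot.get_obs()['time'])
E
```

```text
[-212.8 -100.8   11. ] 0.3378343502608918 8.6167
```

>>> play_rows(motion=[{"translation": [-15, -7, 0], "twist": 0}, {"translation": [-40, -19, 0], "twist": 0}, {"translation": [-70, -33, 0], "twist": 0}, {"translation": [-100, -47, 0], "twist": 0}, {"translation": [-130, -61, 0], "twist": 0}, {"translation": [-160, -76, 0], "twist": 0}, {"translation": [-185, -88, 0], "twist": 0}, {"translation": [-202, -96, 0], "twist": 0}, {"translation": [-213, -101, 0], "twist": 0}, {"translation": [-213, -101, 0], "twist": 0}, {"translation": [-213, -101, 0], "twist": 0}])

```text
time: 9.53
tcp_pos: [0.6094, -0.2604, 0.2194]
tool_rot: [0.055, 0.999, 0.0, -0.001]
wrist_force: [-0.5, -0.5, -2.9]
gripper_width: 0.339
grip_force: 40.2
```

```bash
python3 - <<'E'
from h import *
snap('side','s7');print(mm([.6117,-.2607,.1]),bot.get_obs()['gripper_width'])
E
```

```text
[ -3.   -0.4 119.9] 0.3348213544819865
```

View pics/s7.png

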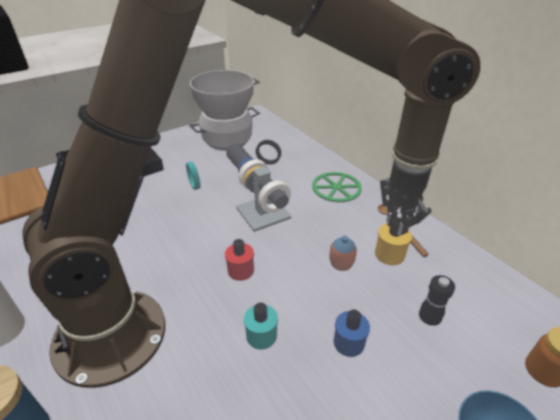

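The yellow tin hangs upright in the gripper at (393,243), above the gap between the pot (343,252) and the mill (437,300). I'll lower it.

>>> play_rows(motion=[{"translation": [-3, 0, 20], "twist": 0}, {"translation": [-3, 0, 45], "twist": 0}, {"translation": [-3, 0, 70], "twist": 0}, {"translation": [-3, 0, 90], "twist": 0}, {"translation": [-3, 0, 105], "twist": 0}, {"translation": [-3, 0, 112], "twist": 0}, {"translation": [-3, 0, 117], "twist": 0}, {"translation": [-3, 0, 120], "twist": 0}, {"translation": [-3, 0, 120], "twist": 0}])

```text
time: 10.33
tcp_pos: [0.6131, -0.2607, 0.1016]
tool_rot: [0.054, 0.999, 0.0, 0.0]
wrist_force: [0.1, -0.3, -2.4]
gripper_width: 0.339
grip_force: 40.3
```

>>> play_rows(motion=[{"translation": [0, 0, 1.5], "twist": 0}, {"translation": [0, 0, 3], "twist": 0}, {"translation": [0, 0, 4], "twist": 0}, {"translation": [0, 0, 4], "twist": 0}])

```text
time: 10.67
tcp_pos: [0.6132, -0.2608, 0.0975]
tool_rot: [0.054, 0.999, -0.0, 0.0]
wrist_force: [-0.1, -0.1, -2.2]
gripper_width: 0.336
grip_force: 40.3
```

>>> play_rows(motion=[{"translation": [0, 0, 1], "twist": 0}, {"translation": [0, 0, 2], "twist": 0}, {"translation": [0, 0, 2], "twist": 0}])

```text
time: 10.92
tcp_pos: [0.6136, -0.2609, 0.0973]
tool_rot: [0.054, 0.999, 0.0, 0.001]
wrist_force: [-4.0, 3.4, 14.1]
gripper_width: 0.338
grip_force: 41.7
```

The tin touches the counter. Release, then rise.

>>> play_rows(motion=[{"translation": [0, 0, -2], "twist": 0}, {"translation": [0, 0, -2], "twist": 0}, {"translation": [0, 0, -2], "twist": 0}, {"translation": [0, 0, -2], "twist": 0}, {"translation": [0, 0, -2], "twist": 0}, {"translation": [0, 0, -2], "twist": 0}, {"translation": [0, 0, -10], "twist": 0}, {"translation": [0, 0, -30], "twist": 0}, {"translation": [0, 0, -65], "twist": 0}, {"translation": [0, 0, -100], "twist": 0}, {"translation": [0, 0, -135], "twist": 0}, {"translation": [0, 0, -150], "twist": 0}, {"translation": [0, 0, -150], "twist": 0}], gripper=-0.2)

```text
time: 12.0
tcp_pos: [0.6149, -0.2621, 0.2509]
tool_rot: [0.055, 0.999, -0.001, 0.004]
wrist_force: [-0.5, -0.8, 0.4]
gripper_width: 0.6
grip_force: 0.0
```

>>> play_rows(motion=[{"translation": [40, 0, 0], "twist": 0}, {"translation": [80, 0, 0], "twist": 0}, {"translation": [120, 0, 0], "twist": 0}, {"translation": [160, 0, 0], "twist": 0}, {"translation": [200, 0, 0], "twist": 0}, {"translation": [200, 0, 0], "twist": 0}, {"translation": [200, 0, 0], "twist": 0}])

```text
time: 12.58
tcp_pos: [0.4121, -0.2388, 0.2454]
tool_rot: [0.055, 0.998, 0.001, -0.0]
wrist_force: [1.4, 0.4, -0.3]
gripper_width: 0.601
grip_force: 0.0
```

```bash
python3 - <<'E'
from h import *
im,d=snap('top','t8');snap('side','s8');P=pts('top',d);h=cv2.cvtColor(im,cv2.COLOR_RGB2HSV)
def md(n,Q):
    lo,hi=np.percentile(Q,[1,99],axis=0) if len(Q) else (0,0);print(n,len(Q),((lo+hi)/2).round(4) if len(Q) else '',hi)
yel=(h[...,0]>12)&(h[...,0]<32)&(h[...,1]>130)
B=(P[...,0]>.55)&(P[...,0]<.68)&(P[...,1]<-.2)&(P[...,1]>-.33)
md('tin',P[yel&B&(P[...,2]>.062)&(P[...,2]<.08)])
def reg(n,x0,x1,y0,y1,z0,z1): md(n,P[(P[...,0]>x0)&(P[...,0]<x1)&(P[...,1]>y0)&(P[...,1]<y1)&(P[...,2]>z0)&(P[...,2]<z1)])
reg('pot',.53,.64,-.19,-.08,.075,.1);reg('mill',.59,.69,-.44,-.34,.102,.14)
w=(h[...,1]<60)&(h[...,2]>120)&(P[...,2]>.145)&(P[...,2]<.17)&(abs(P@N-.504)<.04)&(P@W-.2197>.04)&(P@W-.2197<.1)
print('ring',np.percentile(P[w]@W-.2197,[5,95]),bot.get_obs()['time'])
E
```

```text
tin 574 [ 0.6127 -0.2592  0.0698] [ 0.64854253 -0.22318069  0.07636135]
pot 297 [ 0.583  -0.1346  0.0864] [ 0.60541271 -0.11146     0.09751129]
mill 448 [ 0.6407 -0.3873  0.1185] [ 0.66627978 -0.36136069  0.13323745]
ring [0.04660117 0.0626056 ] 12.6833
```

View pics/s8.png

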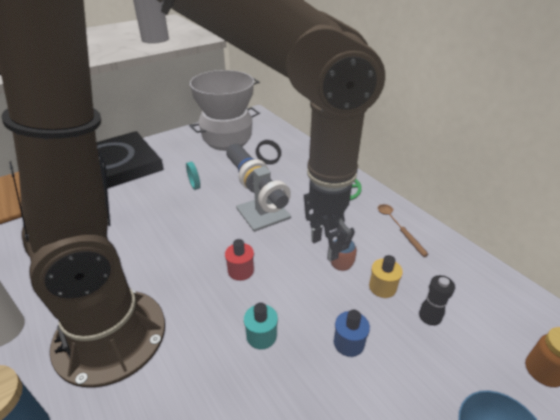

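The yellow tin stands upright at (386,277), within about 2 mm of the midpoint, and the ring, pot and mill are in place. I'll hand it in.

```bash
python3 -c "
from rig import bot
print(bot.sign_off())"
```

```text
the job is handed in; nothing more can be done
None
```

The large ring hangs against the yellow band, and the yellow tin stands upright within about 2 mm of the midpoint between the spice pot and the pepper mill. I handed the job in at about 12.7 s, and sign-off gave no verdict.

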